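Load burnt-in LED drivers into the driver tray in order

TASK

The four LED drivers have finished their burn-in. Move them from the cradles on the plywood board into the grey driver tray in the same order counted from the mains end: the driver nearest the board's mains box goes into the bay next to the tray's inlet box, the next one into the next bay, and so on. Lower each one into place without dropping it, label or fins up, flat on the tray floor, centred in its bay and lying lengthwise in it.

Things in the scene. Friction and masses are not known exactly. Their poses are not given: they have to be found in the camera images.
- driver_slim: Slim LED driver: black, 170 x 30 x 22 mm (x long, y wide, z high), paper label on top; the outer 12 mm at each end is lower. Loose, about 0.17 kg. Origin: centre of its underside. It starts lengthwise in its cradle, within 8 mm of the middle; flat upright sides to pinch across the width at mid-length.
- driver_finned: Finned LED driver: bare aluminium, 136 x 38 x 30 mm (x long, y wide, z high), fins along the top, black end caps. Loose, about 0.30 kg. Origin: centre of its underside. It starts lengthwise in its cradle, within 8 mm of the middle; flat upright sides to pinch across the width at mid-length.
- driver_capped: Capped LED driver: 108 x 36 x 28 mm (x long, y wide, z high); black middle 70 mm long with paper label, lower grey cover (18 mm high) at each end. Loose, about 0.18 kg. Origin: centre of its underside. It starts lengthwise in its cradle, within 8 mm of the middle; flat upright sides to pinch across the width at mid-length.
- driver_block: Block LED driver: black, 62 mm long (82 with its 4 mm high screw ears) x 36 x 26 mm (x long, y wide, z high), paper label. Loose, about 0.13 kg. Origin: centre of its underside. It starts lengthwise in its cradle, within 8 mm of the middle; flat upright sides to pinch across the width at mid-length.
- cradle_slim: One of four like shallow steel cradles fixed in a row on the plywood board, 72 mm apart along y: the one where driver_slim starts. Its place in the row varies. Origin: centre of its underside, on the board, 18 mm above the table. x long 200 mm, y wide 52; floor 3 mm thick, two long lips 10 mm high, 46 apart inside; 14 mm high terminal block at the far (+x) end.
- cradle_finned: One of four like shallow steel cradles fixed in a row on the plywood board, 72 mm apart along y: the one where driver_finned starts. Its place in the row varies. Origin: centre of its underside, on the board, 18 mm above the table. x long 200 mm, y wide 52; floor 3 mm thick, two long lips 10 mm high, 46 apart inside; 14 mm high terminal block at the far (+x) end.
- cradle_capped: One of four like shallow steel cradles fixed in a row on the plywood board, 72 mm apart along y: the one where driver_capped starts. Its place in the row varies. Origin: centre of its underside, on the board, 18 mm above the table. x long 200 mm, y wide 52; floor 3 mm thick, two long lips 10 mm high, 46 apart inside; 14 mm high terminal block at the far (+x) end.
- cradle_block: One of four like shallow steel cradles fixed in a row on the plywood board, 72 mm apart along y: the one where driver_block starts. Its place in the row varies. Origin: centre of its underside, on the board, 18 mm above the table. x long 200 mm, y wide 52; floor 3 mm thick, two long lips 10 mm high, 46 apart inside; 14 mm high terminal block at the far (+x) end.
- supply: Grey mains box of the board, 110 (x) x 40 (y) x 57 mm high, red switch and green lamp on top. Fixed in line with the cradles at either the left or the right end of their row (a flat brass earth bar is at the other end). Origin: centre of its underside, 18 mm above the table; cradle centres are 72, 144, 216 and 288 mm from it.
- tray: Grey steel tray, fixed, left or right of the board, 214 (x) x 420 mm (y), rim 22 high. Origin: centre of underside, on the table. Floor 3 mm thick. 4 bays along y, 206 x 68 mm, ribs between, tops at 9 mm. Aluminium inlet box, 46 high, at the +y end (y +180). Bay centres counted from it: y +108, +36, -36, -108, x 0. A loose screw tin, 22 high, is near y -180. Tray and board yaw: up to 0.2 rad.

How it is judged:
By the outcome, as a careful person would: the job done as asked, in the order asked, and still so for the second after the job is handed in, with the robot touching nothing.
It also fails if it takes over 125 s, if anything falls off the work surface, if the arm or the gripper's body presses on something with over 40 N, if the wrist force passes 120 N, or if a joint passes its speed limit or range.

ROBOT

A 6-joint arm with a two-finger parallel gripper is mounted at the origin on the work surface. World frame = base frame: x ahead of the robot, y to its left, z up, the work surface at z = 0. Lengths are in mm, angles in rad, forces in N, time in s.
With the tool pointing down it reaches from about 350 to 975 mm from the base axis. Payload 7.1 kg.
Tool frame: the origin (TCP) lies between the finger pads; the fingertips stand 17 mm ahead of it and the grasp point (between the pads) lies 2 mm behind it; z points along the fingers, y is the line along which they close (so a half turn about z gives the same grasp; the last joint's range is limited). The gripper opens to 88 mm and grips with 3 to 60 N. Pads are 20 mm wide; open, the fingers measure 115 mm over their backs; the gripper's body (75 mm by 178 mm) begins 61 mm behind the grasp point.
Start: joints at [-1.208, 0.423, 1.63, -0, 1.089, -0.019], TCP at [232.886, -579.973, 239.675] pointing down, gripper open.
Joint ranges: [-3, 3], [-0.9, 2.11], [0.09, 2.58], [-1.31, 4.45], [0.11, 2.69], [-2.54, 2.54]. Speed limits (rad/s): [2.39, 2.39, 3.01, 3.14, 3.14, 3.14].

INTERFACE

Orientations are given as a rotation vector (axis times angle).
In Python, from workcell import ctrl, cam gives the robot as it stands (ctrl), with the cameras (cam).
- The arm moves only by the shell command python3 jog.py 'ROWS' [OPENING]. ROWS is a JSON object with one list for each field, all of the same length, 1 to 5, a row being the entries at one place: sx, sy, sz (the shift in mm), wx, wy, wz (a rotation vector in rad); each row shifts and turns the commanded pose from where the row before left it, along the tool's axes as they then stand; what a row does not reach is not made up. A row lasts 1/12 s, in which the tool goes at most 41.7 mm and 0.125 rad, less where a joint would pass 70% of its speed; a pose out of reach is approached as far as the arm can. OPENING is the finger opening in mm, set as the command begins (- or left out keeps the last). The fingers move at their own pace and stop on an object; the grip force is fixed at half the most. Time passes only in rows, so rows that do not move let the fingers close. It prints the time, the measured TCP pose, the force, the opening and the grip force at its end. Input that does not fit is refused with a message, and nothing moves.
- ctrl.get_obs(): the state, without advancing time (a new reading comes with each control period).
- cam.get_image(name): name is "side" or "top"; returns a dict with "img" (420x560x3 uint8, red, green, blue), "fx", "fy", "cx", "cy" (pixels), "k1" (the pictures are not rectified: a ray, as slopes to the right and down, at radius r is drawn at 1 + k1 r^2 times it, then the intrinsics apply), "R" (3x3) and "t" (3): a world point X has camera coordinates R X + t. Camera axes: x right, y down, z forward; pixel columns grow to the right and rows downward; lengths in mm; the calibration is good to about 2 mm. A picture is of the moment at which its call begins. There is no depth.
- ctrl.close_job(): hands the job in; it is judged then, once.
The state is a dict: "t": time; "qpos": joint angles; "qvel": joint speeds; "joint_torque": joint torques, N m; "ee_pos": TCP position; "orientation": TCP orientation; "ft_force": force on the tool from outside, world axes, zero at the start; "moment": the same for the moment, N m; "width": finger opening in mm; "grasp_force": force on a finger pad.
Only numpy, scipy, OpenCV 4.12 (cv2) and the standard library are available. Lean on these libraries where they do the work, as an engineer would, in place of code of your own. Each camera call takes 0.05 s, during which the arm holds its last target. There are 200 camera calls.

## Working session

There is one attempt and no reset: what is moved stays moved. The work goes in short steps, Python scripts to look and compute and a shell command to move; the robot and the scene stay as the last step left them, time stands still between calls to the robot, and variables do not carry over. Pictures are saved under pics/ and viewed, at most 14 in all, crops included, and the job is handed in when it is done.

```bash
ls; mkdir -p pics
cat > h.py <<'E'
import numpy as np, cv2
from workcell import ctrl, cam
def snap(n,tag):
    d=cam.get_image(n); cv2.imwrite(f'pics/{tag}.png',d['img'][:,:,::-1]); np.save(f'pics/{tag}.npy',d,allow_pickle=True); return d
def load(tag): return np.load(f'pics/{tag}.npy',allow_pickle=True).item()
def ray(d,uv):
    K=np.array([[d['fx'],0,d['cx']],[0,d['fy'],d['cy']],[0,0,1.]])
    p=cv2.undistortPoints(np.array(uv,float).reshape(-1,1,2),K,np.array([d['k1'],0,0,0.])).reshape(-1,2)
    R=np.array(d['R']);t=np.array(d['t'])
    return -R.T@t,(R.T@np.c_[p,np.ones(len(p))].T).T
def plane(d,uv,z):
    c,r=ray(d,uv); return c+r*((z-c[2])/r[:,2])[:,None]
def proj(d,X):
    K=np.array([[d['fx'],0,d['cx']],[0,d['fy'],d['cy']],[0,0,1.]])
    return cv2.projectPoints(np.array(X,float).reshape(-1,1,3),cv2.Rodrigues(np.array(d['R']))[0],np.array(d['t'],float),K,np.array([d['k1'],0,0,0.]))[0].reshape(-1,2)
def tri(d1,u1,d2,u2):
    c1,r1=ray(d1,u1);c2,r2=ray(d2,u2);o=[]
    for a,b in zip(r1,r2):
        s=np.linalg.lstsq(np.c_[a,-b],c2-c1,rcond=None)[0]
        p,q=c1+s[0]*a,c2+s[1]*b; o.append(np.r_[(p+q)/2,np.linalg.norm(p-q)])
    return np.array(o)
E
python3 - <<'E'
from h import *
for n in('top','side'):
    d=snap(n,n+'0'); print(n,d['fx'],d['k1'],-np.array(d['R']).T@d['t'],np.round(d['R'],2).tolist())
o=ctrl.get_obs();print(o)
E
```

```text
jog.py
pics
workcell.py
top 461.32849597631514 -0.14165540987472455 [ 439.77256679   10.11530428 1261.06763603] [[0.02, -1.0, 0.0], [-1.0, -0.02, -0.06], [0.06, -0.0, -1.0]]
side 404.92574447926035 -0.04824007941119989 [-142.39978971  763.25857328  775.19226882] [[-0.76, -0.65, -0.02], [-0.37, 0.46, -0.81], [0.54, -0.6, -0.58]]
{'t': 0.1, 'qpos': array([-1.20798026e+00,  4.23757305e-01,  1.63057030e+00, -2.00141045e-05,
        1.08865682e+00, -1.90036111e-02]), 'qvel': array([ 0.00262557, -0.00181755, -0.00286486,  0.00096048,  0.00038695,
        0.00041786]), 'joint_torque': array([-4.21582008e-04, -5.45614815e+01, -2.74323410e+01,  6.45827735e-02,
        1.87479303e-02, -2.68940983e-05]), 'ee_pos': array([ 232.72983985, -579.54271649,  239.00088449]), 'orientation': array([-3.08317003e+00, -5.95879078e-01,  4.01230423e-04]), 'ft_force': array([ 0.26420361, -0.81824959, -0.32967639]), 'moment': array([-0.00728144, -0.01227234,  0.03877634]), 'grasp_force': 0.0, 'width': 87.80170914885274}
```

View pics/top0.png

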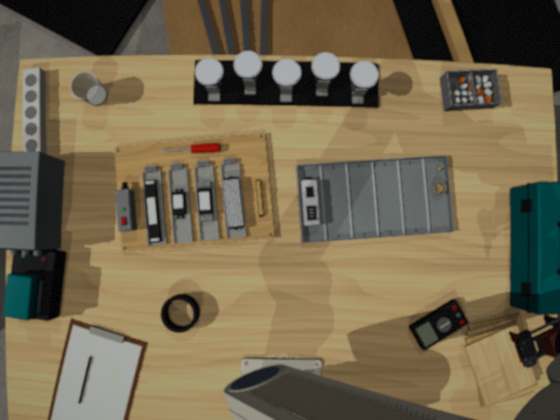

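View pics/side0.png

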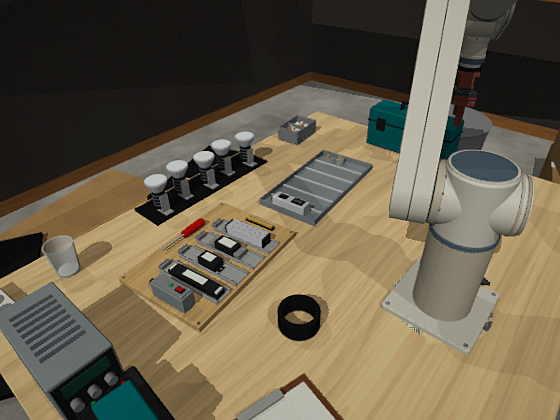

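The top view shows the board on the left: mains box at (125,205), cradles at about x=153, 180, 206, 233, earth bar at 260. The tray is at (375,200) with its inlet box at (310,203). The side view shows the mains box at (172,290), then the slim driver, two short ones and the finned one. I'll enlarge both for pixel positions.

Run:
```python
from h import *
a=cv2.imread('pics/top0.png')[145:255,110:275]; cv2.imwrite('pics/c1.png',cv2.resize(a,None,fx=4.8,fy=4.8,interpolation=cv2.INTER_CUBIC))
a=cv2.imread('pics/top0.png')[145:255,290:460]; b=cv2.imread('pics/side0.png')[200:330,120:300]; cv2.imwrite('pics/c2.png',cv2.resize(b,None,fx=4.4,fy=4.4,interpolation=cv2.INTER_CUBIC))
cv2.imwrite('pics/c3.png',cv2.resize(a,None,fx=4.7,fy=4.7,interpolation=cv2.INTER_CUBIC))
```

```text
(no output)
```

View pics/c1.png

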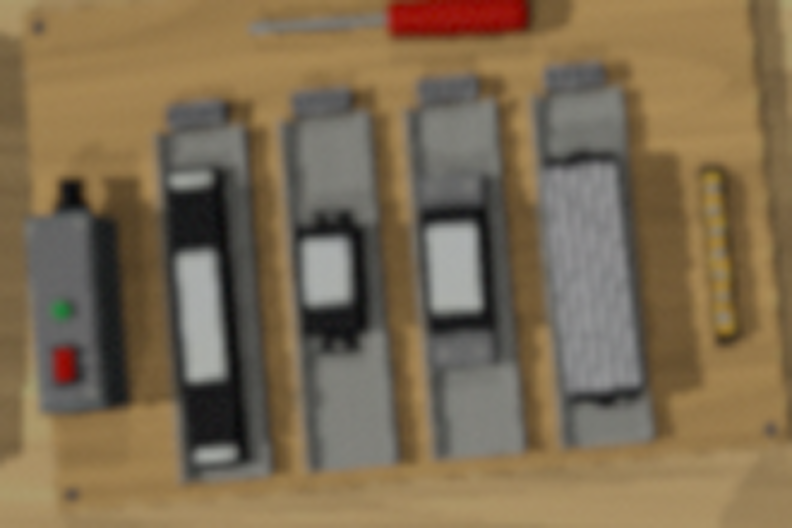

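View pics/c2.png

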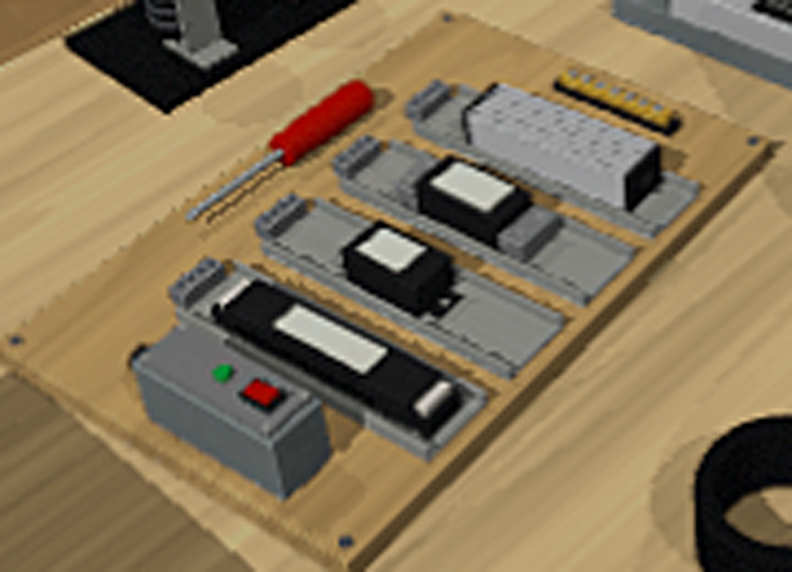

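View pics/c3.png

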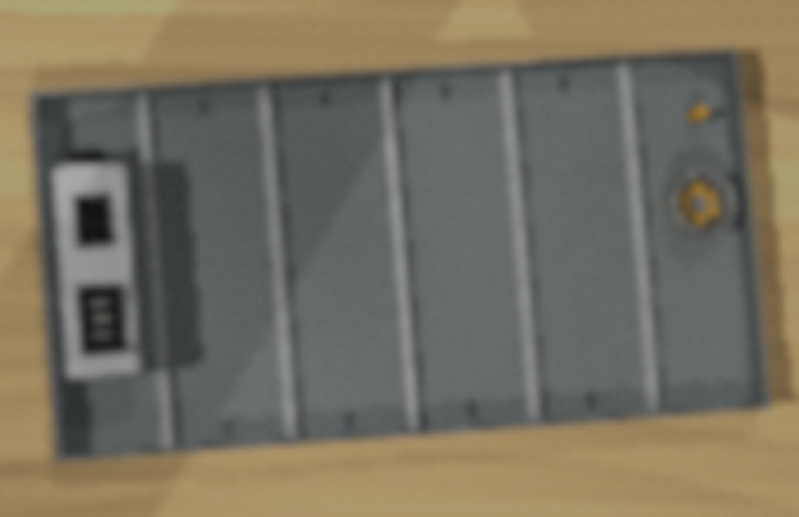

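The crops show the order from the mains box: slim (c1 202,315), block (330,275), capped (455,268), finned (592,278). The tray has its inlet box on the left (c3 95,270), with ribs at about x=155, 277, 400, 520, 638, and the tin at (703,205). Next I measure this in both views.

```bash
cat > m.py <<'E'
from h import *
T=load('top0');S=load('side0')
def labels(d,box):
    x0,y0,x1,y1=box; im=d['img'][y0:y1,x0:x1].astype(int)
    f=8; b=cv2.resize(im.astype(np.uint8),None,fx=f,fy=f,interpolation=cv2.INTER_CUBIC)
    m=((b.min(2)>140)&(b.max(2)-b.min(2)<40)).astype(np.uint8)
    o=[]
    for c in cv2.findContours(m,0,1)[0]:
        a=cv2.contourArea(c)/64
        if a>25:
            r=cv2.minAreaRect(c); M=cv2.moments(c)
            o.append((a,((M['m10']/M['m00']+.5)/f-.5+x0,(M['m01']/M['m00']+.5)/f-.5+y0), (np.array(cv2.boxPoints(r))+.5)/f-.5+[x0,y0]))
    return sorted(o,key=lambda q:q[1][0])
if __name__=='__main__':
    np.set_printoptions(precision=1,suppress=True)
    for d,b in((T,(140,165,250,245)),(S,(170,215,290,300))):
        for a,c,_ in labels(d,b): print(round(a),np.round(c,1))
    def up(p,s,o): return (np.array(p,float)+.5)/s-.5+o
    # finned top corners: far-left, far-right, near-right, near-left (image up = far)
    ft=up([(545,165),(612,158),(640,390),(570,400)],4.8,[110,145])
    fs=up([(470,118),(497,86),(661,146),(630,205)],4.4,[120,200])
    print('finned top plane51',plane(T,ft,51).tolist())
    tc=up([(35,95),(738,52),(766,403),(58,457)],4.7,[290,145])
    tp=plane(T,tc,22);print('tray',tp,'c',tp.mean(0), [np.linalg.norm(tp[i]-tp[i-1]) for i in range(4)])
    ps=proj(S,tp);print('tray in side',ps)
    x=cv2.imread('pics/side0.png')[140:230,250:380].copy()
    x=cv2.resize(x,None,fx=6,fy=6,interpolation=cv2.INTER_CUBIC);cv2.imwrite('pics/c4.png',x)
E
python3 m.py
```

```text
167 [151.4 210.4]
99 [177.4 201.1]
151 [204.  200.3]
146 [194.8 276.5]
71 [208.4 256.2]
96 [226.9 241.8]
572 [246.1 232. ]
finned top plane51 [[588.8064706209076, 162.03719502456488, 51.0], [593.2166685389369, 125.12326614902776, 51.0], [465.8521684686132, 106.96804443863833, 51.0], [459.72574810393587, 145.2266128149877, 51.0]]
tray [[ 634.1  -33.8   22. ]
 [ 669.  -448.7   22. ]
 [ 462.5 -463.9   22. ]
 [ 426.2  -49.9   22. ]] c [ 548.  -249.1   22. ] [np.float64(208.5819278957908), np.float64(416.35247821834105), np.float64(207.03828246179904), np.float64(415.5865631485393)]
tray in side [[259.3 198.4]
 [323.1 149.7]
 [370.7 164.1]
 [312.9 220. ]]
```

View pics/c4.png

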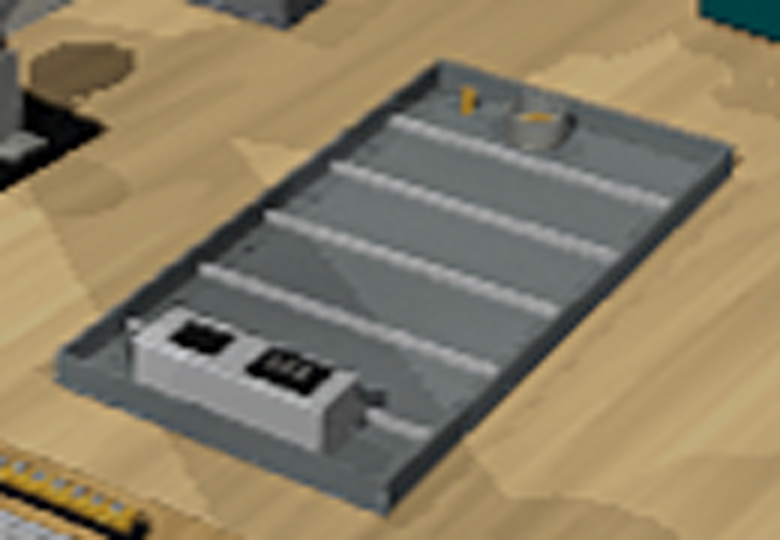

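The c4 crop shows the tray's rim corners at (58,358), (438,62), (735,150), (388,492), with rib far ends at (203,268), (268,214), (335,165), (395,122). I triangulate these and the labels.

```bash
cat > m2.py <<'E'
from m import *
np.set_printoptions(precision=1,suppress=True)
def up(p,s,o): return (np.array(p,float)+.5)/s-.5+o
lt=[l[1] for l in labels(T,(140,165,250,245))[:3]]; ls=[l[1] for l in labels(S,(170,215,290,300))[:3]]
print('labels tri',*tri(T,lt,S,ls),sep='\n')
for i,h in enumerate((43,47,49)): print('top',plane(T,[lt[i]],h)[0],'side',plane(S,[ls[i]],h)[0])
for l in labels(T,(140,165,250,245))[:3]:
    p=plane(T,l[2],45);e=[p[1]-p[0],p[2]-p[1]];v=max(e,key=np.linalg.norm);print('yaw',np.arctan2(v[1],v[0])%np.pi,np.linalg.norm(e,axis=1))
ft=up([(545,165),(612,158),(640,390),(570,400)],4.8,[110,145]); fs=up([(470,118),(497,86),(661,146),(630,205)],4.4,[120,200])
print('fin tri',tri(T,ft,S,fs));
# cradle near ends (top of lips z28) left,right near corners and terminal blocks
cn=up([(185,478),(271,470),(309,468),(395,461),(435,457),(523,450),(564,446),(653,438)],4.8,[110,145])
cns=up([(432,458),(488,398),(513,374),(566,322),(587,303),(635,253),(652,236),(700,188)],4.4,[120,200])
print('cradle near',tri(T,cn,S,cns)); print(plane(T,cn,28))
tc=up([(35,95),(738,52),(766,403),(58,457)],4.7,[290,145]); sc=up([(58,358),(438,62),(735,150),(388,492)],6,[250,140])
print('tray tri',tri(T,tc,S,sc)); print('side@22',plane(S,sc,22),plane(S,sc,22).mean(0))
rt=up([(265,88),(386,80),(507,72),(624,65)],4.7,[290,145]);rs=up([(203,268),(268,214),(335,165),(395,122)],6,[250,140])
print('ribs tri',tri(T,rt,S,rs))
ra=plane(T,up([(143,95),(265,88),(386,80),(507,72),(624,65)],4.7,[290,145]),9);rb=plane(T,up([(168,447),(290,435),(413,428),(534,418),(652,408)],4.7,[290,145]),9)
print('rib mids',(ra+rb)/2, 'yaw',np.arctan2((ra-rb)[:,1],(ra-rb)[:,0]), np.linalg.norm(ra-rb,axis=1))
E
python3 m2.py
```

```text
labels tri
[502.1 353.   44.1   2. ]
[528.1 282.4  48.5   1.3]
[530.9 211.   50.5   1.3]
top [502.9 354.1  43. ] side [502.2 351.9  43. ]
top [528.7 283.2  47. ] side [528.9 281.1  47. ]
top [531.5 211.7  49. ] side [531.7 209.6  49. ]
yaw 0.12321720890072418 [19.4 68.3]
yaw 0.055643557469912786 [23.2 33.2]
yaw 0.09161565114599268 [25.2 45.3]
fin tri [[587.7 161.1  46.2   4.4]
 [593.9 125.7  48.8   1.1]
 [465.  106.3  50.3   2.3]
 [458.4 146.1  30.6   4.3]]
cradle near [[410.  365.   19.7   5.6]
 [415.9 315.2  22.4   4.9]
 [417.5 293.3  23.2   4.9]
 [422.3 244.2  24.6   5.3]
 [425.2 222.4  22.    4.4]
 [430.3 172.7  24.5   3.8]
 [433.9 150.9  21.3   1.3]
 [438.5 100.2  25.1   3.3]]
[[412.3 364.6  28. ]
 [417.8 315.5  28. ]
 [419.4 293.9  28. ]
 [424.3 245.3  28. ]
 [427.  222.8  28. ]
 [431.8 173.5  28. ]
 [434.4 150.6  28. ]
 [439.8 101.   28. ]]
tray tri [[ 634.7  -34.    18.3    0.1]
 [ 670.  -448.6   20.8    2. ]
 [ 460.6 -466.2   19.4    4.7]
 [ 424.4  -51.4   15.8    4.1]]
side@22 [[ 630.9  -30.1   22. ]
 [ 669.4 -445.9   22. ]
 [ 456.9 -463.9   22. ]
 [ 418.2  -46.    22. ]] [ 543.9 -246.5   22. ]
ribs tri [[ 643.  -169.2    7.2    0.4]
 [ 649.5 -240.1    8.6    0.8]
 [ 655.1 -313.2    8.1    1.6]
 [ 661.2 -385.1    5.8    2.4]]
rib mids [[ 535.  -105.7    9. ]
 [ 541.8 -176.8    9. ]
 [ 547.4 -248.5    9. ]
 [ 554.  -320.5    9. ]
 [ 560.3 -391.3    9. ]] yaw [0.1 0.1 0.1 0.1 0.1] [205.3 202.9 204.2 203.9 203.2]
```

```bash
python3 - <<'E'
from m2 import *
print('----')
print('block ears', plane(T,up([(330,213),(342,350)],4.8,[110,145]),25))
print('block body far/near top edge', plane(T,up([(326,228),(334,314)],4.8,[110,145]),47))
print('capped ends', plane(T,up([(450,178),(468,362)],4.8,[110,145]),39))
print('slim ends', plane(T,up([(192,172),(218,465)],4.8,[110,145]),38))
print('label yaws', [np.round(l[2],1).tolist() for l in labels(T,(140,165,250,245))[:3]])
from workcell import ctrl, cam
print(ctrl.get_obs()['qpos'])
E
cat > to.py <<'E'
import sys,numpy as np
from scipy.spatial.transform import Rotation as Ro
from workcell import ctrl, cam
# to.py x y z yaw : shift/turn in tool axes still to go (shift given after the turn)
x,y,z,a=map(float,sys.argv[1:5]); o=ctrl.get_obs()
R=Ro.from_rotvec(o['orientation']); G=Ro.from_matrix([[np.cos(a),np.sin(a),0],[np.sin(a),-np.cos(a),0],[0,0,-1]])
d=np.array([x,y,z])-o['ee_pos']
print('turn',(R.inv()*G).as_rotvec().round(4),'shift',G.inv().apply(d).round(1),'pos',o['ee_pos'].round(1),'F',o['ft_force'].round(1),'w',round(o['width'],1),'g',round(o['grasp_force'],1),'t',round(o['t'],1))
E
python3 jog.py '{"sx": [40, 40, 40, 40, 40], "sy": [-20, -20, -20, -20, -20], "sz": [0, 0, 0, 0, 0], "wx": [0, 0, 0, 0, 0], "wy": [0, 0, 0, 0, 0], "wz": [0.0873, 0.0873, 0.0873, 0, 0]}' 60
python3 jog.py '{"sx": [40, 40, 40, 20, 0], "sy": [-20, -20, -20, -40, -40], "sz": [0, 0, 0, 0, 0], "wx": [0, 0, 0, 0, 0], "wy": [0, 0, 0, 0, 0], "wz": [0, 0, 0, 0, 0]}'
python3 jog.py '{"sx": [0, 0, 0, 0, 0], "sy": [-40, -40, -40, -40, -40], "sz": [0, 0, 0, 0, 0], "wx": [0, 0, 0, 0, 0], "wy": [0, 0, 0, 0, 0], "wz": [0, 0, 0, 0, 0]}'
python3 to.py 502.3 353 150 0.12
```

```text
t: 0.52
ee_pos: [393.9, -446.8, 239.5]
orientation: [-3.136, -0.187, 0.001]
ft_force: [1.1, -0.6, 1.0]
width: 61.0
grasp_force: 0.0
t: 0.93
ee_pos: [510.0, -299.2, 239.3]
orientation: [3.135, 0.19, 0.003]
ft_force: [-0.1, 0.2, -0.2]
width: 60.3
grasp_force: 0.0
t: 1.35
ee_pos: [481.8, -100.2, 239.5]
orientation: [-3.136, -0.188, 0.001]
ft_force: [0.6, 0.3, -0.1]
width: 59.9
grasp_force: 0.0
turn [-0.0002  0.0004 -0.0004] shift [  74.6 -447.5   89.5] pos [ 481.8 -100.2  239.5] F [ 0.6  0.3 -0.1] w 59.9 g 0.0 t 1.4
```

```bash
python3 jog.py '{"sx": [6.2, 6.2, 6.2, 6.2, 6.2], "sy": [-37.3, -37.3, -37.3, -37.3, -37.3], "sz": [0, 0, 0, 0, 0], "wx": [0, 0, 0, 0, 0], "wy": [0, 0, 0, 0, 0], "wz": [0, 0, 0, 0, 0]}' >/dev/null
python3 jog.py '{"sx": [6.2, 6.2, 6.2, 6.2, 6.2], "sy": [-37.3, -37.3, -37.3, -37.3, -37.3], "sz": [0, 0, 5, 10, 15], "wx": [0, 0, 0, 0, 0], "wy": [0, 0, 0, 0, 0], "wz": [0, 0, 0, 0, 0]}' >/dev/null
python3 jog.py '{"sx": [6.2, 6.2, 0, 0, 0], "sy": [-37.3, -37.3, 0, 0, 0], "sz": [20, 20, 19.5, 0, 0], "wx": [0, 0, 0, 0, 0], "wy": [0, 0, 0, 0, 0], "wz": [0, 0, 0, 0, 0]}'
python3 to.py 502.3 353 48 0.12
python3 -c "
from h import *
a=snap('top','t1')['img'][145:255,110:275];b=snap('side','s1')['img'][180:330,100:300]
f=lambda q:cv2.resize(q,(400,300),interpolation=cv2.INTER_CUBIC)
cv2.imwrite('pics/v1.png',cv2.hconcat([f(a),f(b)])[:,:,::-1])"
```

```text
t: 2.6
ee_pos: [501.6, 348.8, 149.9]
orientation: [3.134, 0.189, -0.005]
ft_force: [0.1, -1.6, -0.2]
width: 60.1
grasp_force: 0.0
turn [0.0019 0.0034 0.0007] shift [  1.2  -4.1 101.9] pos [501.6 348.8 149.9] F [ 0.1 -1.6 -0.2] w 60.1 g 0.0 t 2.6
```

View pics/v1.png

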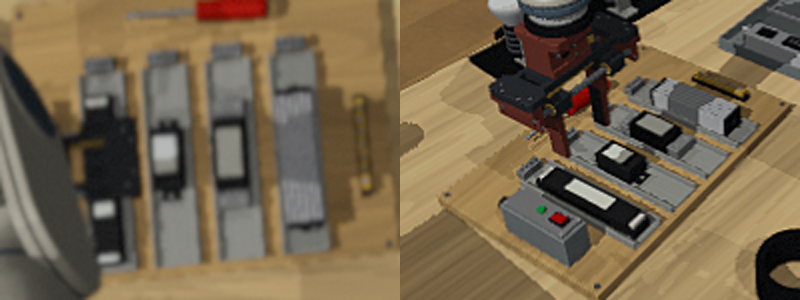

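The picture shows the gripper above the slim driver (left panel, about 105,150) with its fingers straddling it. I close the remaining 4 mm and descend in two stages.

```bash
python3 jog.py '{"sx": [1.2, 0, 0, 0, 0], "sy": [-4.1, 0, 0, 0, 0], "sz": [20, 30, 20, 10, 0], "wx": [0, 0, 0, 0, 0], "wy": [0, 0, 0, 0, 0], "wz": [0, 0, 0, 0, 0]}' 58 >/dev/null; python3 to.py 502.3 353 48 0.12
```

```text
turn [ 0.0011  0.002  -0.0015] shift [-0.8 -0.9 22.4] pos [503.2 352.2  70.4] F [-0.4 -0.   0.4] w 58.0 g 0.0 t 3.1
```

```bash
python3 jog.py '{"sx": [0, 0, 0, 0, 0], "sy": [-0.5, 0, 0, 0, 0], "sz": [10, 8, 4, 0, 0], "wx": [0, 0, 0, 0, 0], "wy": [0, 0, 0, 0, 0], "wz": [0, 0, 0, 0, 0]}'; python3 jog.py '{"sx": [0, 0, 0, 0, 0], "sy": [0, 0, 0, 0, 0], "sz": [0, 0, 0, 0, 0], "wx": [0, 0, 0, 0, 0], "wy": [0, 0, 0, 0, 0], "wz": [0, 0, 0, 0, 0]}' 10;python3 jog.py '{"sx": [0, 0, 0, 0, 0], "sy": [0, 0, 0, 0, 0], "sz": [0, 0, 0, 0, 0], "wx": [0, 0, 0, 0, 0], "wy": [0, 0, 0, 0, 0], "wz": [0, 0, 0, 0, 0]}'; python3 to.py 502.3 353 48 0.12
```

```text
t: 3.53
ee_pos: [503.6, 354.2, 49.4]
orientation: [-3.136, -0.188, -0.0]
ft_force: [-0.3, -0.3, -0.5]
width: 57.9
grasp_force: 0.0
t: 3.95
ee_pos: [503.5, 354.1, 49.4]
orientation: [3.136, 0.189, 0.0]
ft_force: [-0.3, -0.2, 1.4]
width: 29.9
grasp_force: 30.0
t: 4.37
ee_pos: [503.6, 354.1, 49.4]
orientation: [-3.136, -0.188, -0.0]
ft_force: [-0.8, -1.0, 4.7]
width: 29.8
grasp_force: 30.0
turn [-0.     -0.0001 -0.0001] shift [-1.4  0.9  1.4] pos [503.6 354.1  49.4] F [-0.8 -1.   4.7] w 29.8 g 30.0 t 4.4
```

```bash
python3 jog.py '{"sx": [0, 0, 0, 0, 0], "sy": [0, 0, 0, 0, 0], "sz": [-10, -20, -30, -30, -10], "wx": [0, 0, 0, 0, 0], "wy": [0, 0, 0, 0, 0], "wz": [0, 0, 0, 0, 0.034]}' ; python3 to.py 539.4 -140.8 31.4 0.086
```

```text
t: 4.78
ee_pos: [505.1, 355.3, 153.5]
orientation: [-3.136, -0.135, -0.007]
ft_force: [0.3, 1.1, -1.4]
width: 29.8
grasp_force: 30.0
turn [-0.0028 -0.0046 -0.0002] shift [ -8.4 497.2 122.1] pos [505.1 355.3 153.5] F [ 0.3  1.1 -1.4] w 29.8 g 30.0 t 4.8
```

```bash
python3 jog.py '{"sx": [0, -0.6, -0.6, -0.6, -0.6], "sy": [15, 30, 36, 36, 36], "sz": [0, 0, 0, 0, 0], "wx": [0, 0, 0, 0, 0], "wy": [0, 0, 0, 0, 0], "wz": [0, 0, 0, 0, 0]}' >/dev/null
python3 jog.py '{"sx": [-0.6, -0.6, -0.6, -0.6, -0.6], "sy": [36, 36, 36, 36, 36], "sz": [0, 0, 0, 0, 0], "wx": [0, 0, 0, 0, 0], "wy": [0, 0, 0, 0, 0], "wz": [0, 0, 0, 0, 0]}' >/dev/null
python3 jog.py '{"sx": [-0.6, -0.6, -0.6, -0.6, -0.6], "sy": [36, 36, 36, 36, 20], "sz": [0, 0, 0, 10, 20], "wx": [0, 0, 0, 0, 0], "wy": [0, 0, 0, 0, 0], "wz": [0, 0, 0, 0, 0]}' >/dev/null
python3 jog.py '{"sx": [0, 0, 0, 0], "sy": [0, 0, 0, 0], "sz": [20, 15, 0, 0], "wx": [0, 0, 0, 0], "wy": [0, 0, 0, 0], "wz": [0, 0, 0, 0]}' ; python3 to.py 539.4 -140.8 31.4 0.086
```

```text
t: 6.37
ee_pos: [536.1, -141.9, 83.0]
orientation: [-3.138, -0.135, 0.005]
ft_force: [0.1, -0.3, -2.0]
width: 29.7
grasp_force: 30.0
turn [-0.0013  0.0034 -0.0002] shift [ 3.4 -0.8 51.6] pos [ 536.1 -141.9   83. ] F [ 0.1 -0.3 -2. ] w 29.7 g 30.0 t 6.4
```

```bash
python3 jog.py '{"sx": [2.8, 0, 0, 0, 0], "sy": [-0.8, 0, 0, 0, 0], "sz": [15, 15, 10, 0, 0], "wx": [0, 0, 0, 0, 0], "wy": [0, 0, 0, 0, 0], "wz": [0, 0, 0, 0, 0]}' >/dev/null; python3 jog.py '{"sx": [0, 0], "sy": [0, 0], "sz": [0, 0], "wx": [0, 0], "wy": [0, 0], "wz": [0, 0]}'>/dev/null; python3 to.py 539.4 -140.8 31.4 0.086
```

```text
turn [ 0.0005 -0.0014  0.0001] shift [-1.7 -0.2 13.8] pos [ 541.1 -140.9   45.2] F [-0.5  0.9 -2.4] w 29.8 g 30.0 t 7.0
```

```bash
python3 -c "
from h import *
a=snap('top','t2')['img'][145:255,285:450];b=snap('side','s2')['img'][110:230,240:400]
f=lambda q:cv2.resize(q,(400,300),interpolation=cv2.INTER_CUBIC)
cv2.imwrite('pics/v2.png',cv2.hconcat([f(a),f(b)])[:,:,::-1])"
```

```text
(no output)
```

View pics/v2.png

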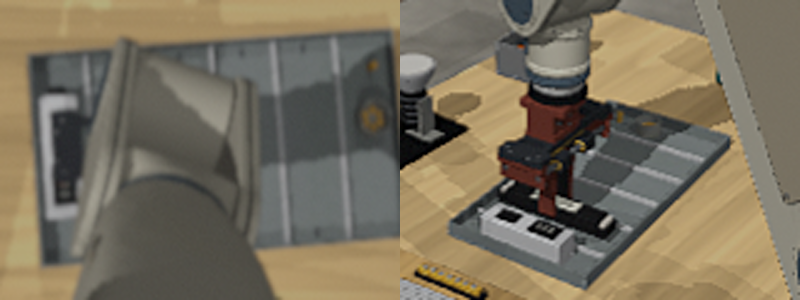

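The slim driver is held level behind the inlet box, over the first bay (right panel, about 565,205). I lower it.

```bash
python3 jog.py '{"sx": [-1.4, 0, 0, 0, 0], "sy": [-0.2, 0, 0, 0, 0], "sz": [5, 4, 2, 1, 0], "wx": [0, 0, 0, 0, 0], "wy": [0, 0, 0, 0, 0], "wz": [0, 0, 0, 0, 0]}' ; python3 to.py 539.4 -140.8 31.4 0.086
```

```text
t: 7.47
ee_pos: [538.8, -140.6, 31.7]
orientation: [-3.138, -0.135, 0.001]
ft_force: [-1.4, 0.4, -1.1]
width: 30.1
grasp_force: 30.0
turn [-0.0003  0.0008 -0.0001] shift [0.6 0.3 0.3] pos [ 538.8 -140.6   31.7] F [-1.4  0.4 -1.1] w 30.1 g 30.0 t 7.5
```

```bash
python3 jog.py '{"sx": [0, 0, 0, 0], "sy": [0, 0, 0, 0], "sz": [0.5, 0, 0, 0], "wx": [0, 0, 0, 0], "wy": [0, 0, 0, 0], "wz": [0, 0, 0, 0]}' ;python3 jog.py '{"sx": [0, 0, 0], "sy": [0, 0, 0], "sz": [0.5, 0, 0], "wx": [0, 0, 0], "wy": [0, 0, 0], "wz": [0, 0, 0]}'
```

```text
t: 7.8
ee_pos: [539.2, -140.7, 31.8]
orientation: [3.139, 0.135, 0.0]
ft_force: [-0.6, 0.1, -1.8]
width: 29.7
grasp_force: 30.0
t: 8.05
ee_pos: [539.2, -140.7, 31.4]
orientation: [3.139, 0.135, 0.001]
ft_force: [-1.0, 0.3, 1.0]
width: 29.6
grasp_force: 30.0
```

```bash
python3 jog.py '{"sx": [0, 0, 0], "sy": [0, 0, 0], "sz": [0.3, 0, 0], "wx": [0, 0, 0], "wy": [0, 0, 0], "wz": [0, 0, 0]}'; python3 jog.py '{"sx": [0, 0, 0, 0], "sy": [0, 0, 0, 0], "sz": [0, 0, 0, 0], "wx": [0, 0, 0, 0], "wy": [0, 0, 0, 0], "wz": [0, 0, 0, 0]}' 54; python3 jog.py '{"sx": [0, 0, 0, 0, 0], "sy": [0, 0, 0, 0, 0], "sz": [-5, -20, -35, -35, -25], "wx": [0, 0, 0, 0, 0], "wy": [0, 0, 0, 0, 0], "wz": [0, 0, 0, 0, 0]}' 58 >/dev/null; python3 to.py 526 281.8 50 0.12
```

```text
t: 8.3
ee_pos: [539.2, -140.7, 31.4]
orientation: [3.139, 0.135, 0.001]
ft_force: [-1.6, 0.0, 5.5]
width: 29.6
grasp_force: 30.0
t: 8.63
ee_pos: [539.1, -140.7, 30.8]
orientation: [-3.139, -0.135, -0.0]
ft_force: [-0.1, -0.8, -0.7]
width: 51.9
grasp_force: 0.0
turn [ 0.0007 -0.0017 -0.0341] shift [  37.  -421.3  103.6] pos [ 539.7 -140.9  153.6] F [ 1.3 -0.5 -0.1] w 58.3 g 0.0 t 9.1
```

```bash
python3 jog.py '{"sx": [0, 3.3, 3.3, 3.3, 3.3], "sy": [-12, -36, -36, -36, -36], "sz": [0, 0, 0, 0, 0], "wx": [0, 0, 0, 0, 0], "wy": [0, 0, 0, 0, 0], "wz": [-0.034, 0, 0, 0, 0]}' >/dev/null
python3 jog.py '{"sx": [3.3, 3.3, 3.3, 3.3, 3.3], "sy": [-36, -36, -36, -36, -36], "sz": [0, 0, 0, 0, 0], "wx": [0, 0, 0, 0, 0], "wy": [0, 0, 0, 0, 0], "wz": [0, 0, 0, 0, 0]}' >/dev/null
python3 jog.py '{"sx": [3.3, 3.3, 0.7, 0, 0], "sy": [-36, -36, -13, 0, 0], "sz": [0, 10, 30, 35, 0], "wx": [0, 0, 0, 0, 0], "wy": [0, 0, 0, 0, 0], "wz": [0, 0, 0, 0, 0]}' >/dev/null
python3 jog.py '{"sx": [0, 0], "sy": [0, 0], "sz": [0, 0], "wx": [0, 0], "wy": [0, 0], "wz": [0, 0]}' >/dev/null; python3 to.py 526 281.8 50 0.12
python3 -c "
from h import *
a=snap('top','t3')['img'][145:255,285:450];b=snap('side','s3')['img'][200:320,140:300]
f=lambda q:cv2.resize(q,(400,300),interpolation=cv2.INTER_CUBIC)
cv2.imwrite('pics/v3.png',cv2.hconcat([f(a),f(b)])[:,:,::-1])"
```

```text
turn [ 0.      0.     -0.0003] shift [-0.  -0.3 26.7] pos [526.  281.5  76.7] F [-0.1  0.5  0.6] w 58.3 g 0.0 t 10.5
```

View pics/v3.png

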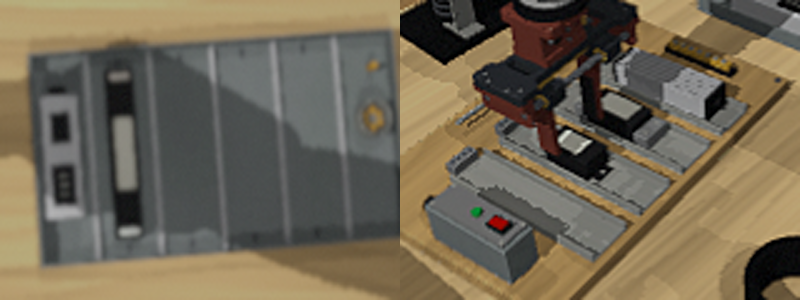

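The slim driver lies centred in the bay next to the inlet (left panel 124,153; ribs at about 91 and 157). The fingers straddle the block driver (right panel 578,150).

```bash
python3 jog.py '{"sx": [0, 0, 0, 0, 0], "sy": [-0.3, 0, 0, 0, 0], "sz": [12, 10, 5, 0, 0], "wx": [0, 0, 0, 0, 0], "wy": [0, 0, 0, 0, 0], "wz": [0, 0, 0, 0, 0]}'; python3 jog.py '{"sx": [0, 0, 0, 0, 0], "sy": [0, 0, 0, 0, 0], "sz": [0, 0, 0, 0, 0], "wx": [0, 0, 0, 0, 0], "wy": [0, 0, 0, 0, 0], "wz": [0, 0, 0, 0, 0]}' 10;python3 to.py 526 281.8 50 0.12
```

```text
t: 10.98
ee_pos: [525.5, 281.7, 48.3]
orientation: [3.136, 0.188, -0.002]
ft_force: [0.2, -0.5, 0.1]
width: 57.9
grasp_force: 0.0
t: 11.4
ee_pos: [526.0, 282.2, 49.2]
orientation: [-3.136, -0.188, -0.001]
ft_force: [-0.0, -0.5, 1.5]
width: 35.8
grasp_force: 29.7
turn [-0.0002 -0.0005  0.    ] shift [-0.   0.4 -0.8] pos [526.  282.2  49.2] F [-0.  -0.5  1.5] w 35.8 g 29.7 t 11.4
```

```bash
python3 jog.py '{"sx": [0, 0, 0, 0, 0], "sy": [0, 0, 0, 0, 0], "sz": [-10, -20, -30, -30, -10], "wx": [0, 0, 0, 0, 0], "wy": [0, 0, 0, 0, 0], "wz": [0, 0, 0, 0, 0.034]}' >/dev/null; python3 to.py 544.2 -212.6 31.2 0.086
```

```text
turn [-0.0021 -0.0052  0.0001] shift [-26.  495.2 122.4] pos [527.6 283.  153.6] F [ 0.9  0.8 -2.1] w 35.7 g 29.7 t 11.8
```

```bash
python3 jog.py '{"sx": [0, -1.7, -1.7, -1.7, -1.7], "sy": [15, 30, 36, 36, 36], "sz": [0, 0, 0, 0, 0], "wx": [0, 0, 0, 0, 0], "wy": [0, 0, 0, 0, 0], "wz": [0, 0, 0, 0, 0]}' >/dev/null
python3 jog.py '{"sx": [-1.7, -1.7, -1.7, -1.7, -1.7], "sy": [36, 36, 36, 36, 36], "sz": [0, 0, 0, 0, 0], "wx": [0, 0, 0, 0, 0], "wy": [0, 0, 0, 0, 0], "wz": [0, 0, 0, 0, 0]}' >/dev/null
python3 jog.py '{"sx": [-1.7, -1.7, -1.7, -1.7, -1.7], "sy": [36, 36, 36, 36, 18], "sz": [0, 0, 0, 10, 20], "wx": [0, 0, 0, 0, 0], "wy": [0, 0, 0, 0, 0], "wz": [0, 0, 0, 0, 0]}' >/dev/null
python3 jog.py '{"sx": [0, 0, 0, 0, 0], "sy": [0, 0, 0, 0, 0], "sz": [30, 30, 15, 0, 0], "wx": [0, 0, 0, 0, 0], "wy": [0, 0, 0, 0, 0], "wz": [0, 0, 0, 0, 0]}' >/dev/null;python3 jog.py '{"sx": [0], "sy": [0], "sz": [0], "wx": [0], "wy": [0], "wz": [0]}' >/dev/null; python3 to.py 544.2 -212.6 31.2 0.086
```

```text
turn [ 0.0003 -0.0006  0.0001] shift [-0.5 -1.  13.4] pos [ 544.7 -213.5   44.6] F [ 1.  -0.1 -0.8] w 35.5 g 29.7 t 13.6
```

```bash
python3 jog.py '{"sx": [-0.5, 0, 0, 0, 0], "sy": [-1, 0, 0, 0, 0], "sz": [5, 4, 2, 1, 0.5], "wx": [0, 0, 0, 0, 0], "wy": [0, 0, 0, 0, 0], "wz": [0, 0, 0, 0, 0]}' >/dev/null;  python3 jog.py '{"sx": [0, 0, 0], "sy": [0, 0, 0], "sz": [0.3, 0, 0], "wx": [0, 0, 0], "wy": [0, 0, 0], "wz": [0, 0, 0]}'; python3 jog.py '{"sx": [0, 0, 0], "sy": [0, 0, 0], "sz": [0.5, 0, 0], "wx": [0, 0, 0], "wy": [0, 0, 0], "wz": [0, 0, 0]}'
```

```text
t: 14.23
ee_pos: [544.1, -212.2, 31.2]
orientation: [3.139, 0.135, 0.0]
ft_force: [-0.8, -0.2, -1.2]
width: 35.9
grasp_force: 29.7
t: 14.48
ee_pos: [544.1, -212.2, 31.2]
orientation: [3.139, 0.135, 0.0]
ft_force: [-2.0, -0.3, 4.9]
width: 36.0
grasp_force: 29.7
```

```bash
python3 jog.py '{"sx": [0, 0, 0, 0], "sy": [0, 0, 0, 0], "sz": [0, 0, 0, 0], "wx": [0, 0, 0, 0], "wy": [0, 0, 0, 0], "wz": [0, 0, 0, 0]}' 56 >/dev/null; python3 jog.py '{"sx": [0, 0, 0, 0, 0], "sy": [0, 0, 0, 0, 0], "sz": [-5, -20, -35, -35, -25], "wx": [0, 0, 0, 0, 0], "wy": [0, 0, 0, 0, 0], "wz": [0, 0, 0, 0, 0]}' 58 >/dev/null; python3 to.py 531.3 210.5 50 0.12
```

```text
turn [ 0.0009 -0.0017 -0.0341] shift [  37.4 -421.5  103.4] pos [ 544.6 -212.5  153.4] F [ 0.4 -0.3  0.6] w 58.0 g 0.0 t 15.2
```

```bash
python3 jog.py '{"sx": [0, 3.3, 3.3, 3.3, 3.3], "sy": [-12, -36, -36, -36, -36], "sz": [0, 0, 0, 0, 0], "wx": [0, 0, 0, 0, 0], "wy": [0, 0, 0, 0, 0], "wz": [-0.034, 0, 0, 0, 0]}' >/dev/null
python3 jog.py '{"sx": [3.3, 3.3, 3.3, 3.3, 3.3], "sy": [-36, -36, -36, -36, -36], "sz": [0, 0, 0, 0, 0], "wx": [0, 0, 0, 0, 0], "wy": [0, 0, 0, 0, 0], "wz": [0, 0, 0, 0, 0]}' >/dev/null
python3 jog.py '{"sx": [3.3, 3.3, 0.7, 0, 0], "sy": [-36, -36, -13, 0, 0], "sz": [0, 10, 30, 35, 0], "wx": [0, 0, 0, 0, 0], "wy": [0, 0, 0, 0, 0], "wz": [0, 0, 0, 0, 0]}' >/dev/null
python3 jog.py '{"sx": [0, 0], "sy": [0, 0], "sz": [0, 0], "wx": [0, 0], "wy": [0, 0], "wz": [0, 0]}' >/dev/null; python3 to.py 531.3 210.5 50 0.12
python3 -c "
from h import *
a=snap('top','t4')['img'][145:255,285:450];b=snap('side','s4')['img'][200:320,140:300]
f=lambda q:cv2.resize(q,(400,300),interpolation=cv2.INTER_CUBIC)
cv2.imwrite('pics/v4.png',cv2.hconcat([f(a),f(b)])[:,:,::-1])"
```

```text
turn [ 0.     -0.     -0.0003] shift [ 0.4 -0.4 26.4] pos [531.  210.   76.4] F [-0.2  0.   0.5] w 58.2 g 0.0 t 16.6
```

View pics/v4.png

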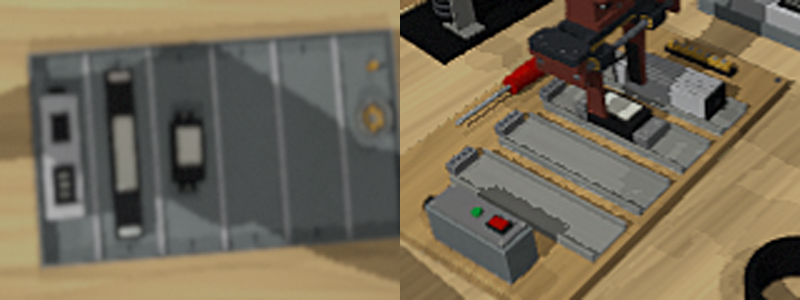

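The block driver is centred in bay 2 (left panel 187,151; ribs at about 157 and 222). The fingers straddle the capped driver (right panel 622,112).

```bash
python3 jog.py '{"sx": [0.4, 0, 0, 0, 0], "sy": [-0.4, 0, 0, 0, 0], "sz": [12, 10, 5, 0, 0], "wx": [0, 0, 0, 0, 0], "wy": [0, 0, 0, 0, 0], "wz": [0, 0, 0, 0, 0]}'; python3 jog.py '{"sx": [0, 0, 0, 0, 0], "sy": [0, 0, 0, 0, 0], "sz": [0, 0, 0, 0, 0], "wx": [0, 0, 0, 0, 0], "wy": [0, 0, 0, 0, 0], "wz": [0, 0, 0, 0, 0]}' 10;python3 to.py 531.3 210.5 49 0.12
python3 jog.py '{"sx": [0, 0, 0, 0, 0], "sy": [0, 0, 0, 0, 0], "sz": [-10, -20, -30, -30, -10], "wx": [0, 0, 0, 0, 0], "wy": [0, 0, 0, 0, 0], "wz": [0, 0, 0, 0, 0.034]}' >/dev/null; python3 to.py 550.4 -284.4 31.2 0.086
```

```text
t: 17.17
ee_pos: [530.7, 210.4, 48.1]
orientation: [3.136, 0.188, -0.002]
ft_force: [0.4, -0.6, -0.1]
width: 58.1
grasp_force: 0.0
t: 17.58
ee_pos: [531.3, 210.8, 48.9]
orientation: [-3.136, -0.188, -0.001]
ft_force: [-0.4, 0.4, 0.4]
width: 35.8
grasp_force: 29.8
turn [-0.0002 -0.0005  0.    ] shift [-0.   0.3 -0.1] pos [531.3 210.8  48.9] F [-0.4  0.4  0.4] w 35.8 g 29.8 t 17.6
turn [-0.0014 -0.005   0.0001] shift [-25.1 495.4 121.8] pos [532.8 211.3 153. ] F [ 0.7  0.4 -2.1] w 35.7 g 29.8 t 18.0
```

Offset is 27.9 mm, so the placing height is z ≈ 30.9. The transfer is the same as before.

```bash
python3 jog.py '{"sx": [0, -1.7, -1.7, -1.7, -1.7], "sy": [15, 30, 36, 36, 36], "sz": [0, 0, 0, 0, 0], "wx": [0, 0, 0, 0, 0], "wy": [0, 0, 0, 0, 0], "wz": [0, 0, 0, 0, 0]}' >/dev/null
python3 jog.py '{"sx": [-1.7, -1.7, -1.7, -1.7, -1.7], "sy": [36, 36, 36, 36, 36], "sz": [0, 0, 0, 0, 0], "wx": [0, 0, 0, 0, 0], "wy": [0, 0, 0, 0, 0], "wz": [0, 0, 0, 0, 0]}' >/dev/null
python3 jog.py '{"sx": [-1.7, -1.7, -1.7, -1.7, -1.7], "sy": [36, 36, 36, 36, 18], "sz": [0, 0, 0, 10, 20], "wx": [0, 0, 0, 0, 0], "wy": [0, 0, 0, 0, 0], "wz": [0, 0, 0, 0, 0]}' >/dev/null
python3 jog.py '{"sx": [0, 0, 0, 0, 0], "sy": [0, 0, 0, 0, 0], "sz": [30, 30, 15, 0, 0], "wx": [0, 0, 0, 0, 0], "wy": [0, 0, 0, 0, 0], "wz": [0, 0, 0, 0, 0]}' >/dev/null;python3 jog.py '{"sx": [0], "sy": [0], "sz": [0], "wx": [0], "wy": [0], "wz": [0]}' >/dev/null; python3 to.py 550.4 -284.4 30.9 0.086
```

```text
turn [ 0.0009 -0.0014  0.0001] shift [-0.2 -0.4 14.1] pos [ 550.7 -284.8   45. ] F [ 0.3  0.4 -1.7] w 36.3 g 29.8 t 19.8
```

```bash
python3 jog.py '{"sx": [-0.2, 0, 0, 0, 0], "sy": [-0.4, 0, 0, 0, 0], "sz": [5, 4, 2, 1, 0.5], "wx": [0, 0, 0, 0, 0], "wy": [0, 0, 0, 0, 0], "wz": [0, 0, 0, 0, 0]}' >/dev/null;  python3 jog.py '{"sx": [0, 0, 0], "sy": [0, 0, 0], "sz": [0.6, 0, 0], "wx": [0, 0, 0], "wy": [0, 0, 0], "wz": [0, 0, 0]}'; python3 jog.py '{"sx": [0, 0, 0], "sy": [0, 0, 0], "sz": [0.5, 0, 0], "wx": [0, 0, 0], "wy": [0, 0, 0], "wz": [0, 0, 0]}'
```

```text
t: 20.42
ee_pos: [549.7, -284.1, 30.9]
orientation: [-3.139, -0.135, -0.0]
ft_force: [-2.7, 1.7, 4.3]
width: 35.9
grasp_force: 29.8
t: 20.67
ee_pos: [549.7, -284.1, 30.9]
orientation: [-3.139, -0.135, -0.0]
ft_force: [-3.0, 1.8, 7.8]
width: 35.6
grasp_force: 29.8
```

```bash
python3 jog.py '{"sx": [0, 0, 0, 0], "sy": [0, 0, 0, 0], "sz": [0, 0, 0, 0], "wx": [0, 0, 0, 0], "wy": [0, 0, 0, 0], "wz": [0, 0, 0, 0]}' 56 >/dev/null; python3 jog.py '{"sx": [0, 0, 0, 0, 0], "sy": [0, 0, 0, 0, 0], "sz": [-5, -20, -35, -35, -25], "wx": [0, 0, 0, 0, 0], "wy": [0, 0, 0, 0, 0], "wz": [0, 0, 0, 0, 0]}' 60 >/dev/null; python3 to.py 526.7 134 50 0.13
```

```text
turn [ 0.0012 -0.0018 -0.0442] shift [  30.8 -418.1  102.9] pos [ 550.3 -284.5  152.9] F [ 0.3  0.1 -0.7] w 59.8 g 0.0 t 21.4
```

```bash
python3 jog.py '{"sx": [0, 2.7, 2.7, 2.7, 2.7], "sy": [-12, -36, -36, -36, -36], "sz": [0, 0, 0, 0, 0], "wx": [0, 0, 0, 0, 0], "wy": [0, 0, 0, 0, 0], "wz": [-0.044, 0, 0, 0, 0]}' >/dev/null
python3 jog.py '{"sx": [2.7, 2.7, 2.7, 2.7, 2.7], "sy": [-36, -36, -36, -36, -36], "sz": [0, 0, 0, 0, 0], "wx": [0, 0, 0, 0, 0], "wy": [0, 0, 0, 0, 0], "wz": [0, 0, 0, 0, 0]}' >/dev/null
python3 jog.py '{"sx": [2.7, 2.7, 0.7, 0, 0], "sy": [-36, -36, -10, 0, 0], "sz": [0, 10, 30, 35, 0], "wx": [0, 0, 0, 0, 0], "wy": [0, 0, 0, 0, 0], "wz": [0, 0, 0, 0, 0]}' >/dev/null
python3 jog.py '{"sx": [0, 0], "sy": [0, 0], "sz": [0, 0], "wx": [0, 0], "wy": [0, 0], "wz": [0, 0]}' >/dev/null; python3 to.py 526.7 134 50 0.13
python3 -c "
from h import *
a=snap('top','t5')['img'][145:255,285:450];b=snap('side','s5')['img'][200:320,140:300]
f=lambda q:cv2.resize(q,(400,300),interpolation=cv2.INTER_CUBIC)
cv2.imwrite('pics/v5.png',cv2.hconcat([f(a),f(b)])[:,:,::-1])"
```

```text
turn [-0.0001 -0.0008 -0.0007] shift [-0.1  0.1 26.2] pos [526.8 134.1  76.2] F [ 0.9 -0.2 -0.2] w 60.1 g 0.0 t 22.8
```

View pics/v5.png

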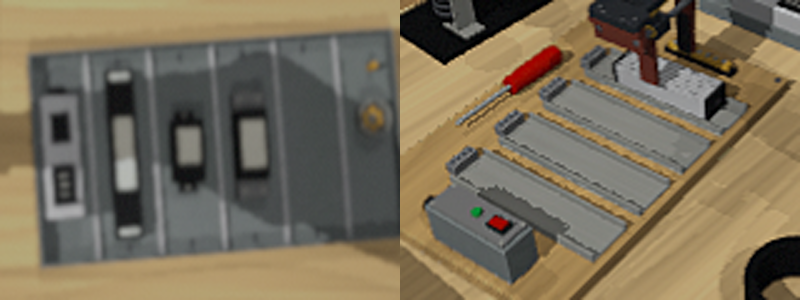

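The capped driver is in bay 3 at about (252,141) in the left panel, possibly a few mm far. The fingers straddle the finned driver (right panel 665,75). I measure the placed drivers numerically from the top picture.

Run:
```python
from m import *
np.set_printoptions(precision=1,suppress=True)
c=np.array([547.6,-248.5]);a=.086;ex=np.array([np.cos(a),np.sin(a)]);ey=np.array([-ex[1],ex[0]])
t=load('t5');s=load('t0') if 0 else None
f=8;x0,y0,x1,y1=325,160,400,235
b=cv2.resize(t['img'][y0:y1,x0:x1],None,fx=f,fy=f,interpolation=cv2.INTER_CUBIC)
m=((b.min(2)>125)&(b.max(2).astype(int)-b.min(2)<45)).astype(np.uint8)
for q in cv2.findContours(m,0,1)[0]:
    if cv2.contourArea(q)/64<40: continue
    M=cv2.moments(q);u=((M['m10']/M['m00']+.5)/f-.5+x0,(M['m01']/M['m00']+.5)/f-.5+y0)
    for z in(27,):
        p=plane(t,[u],z)[0][:2]-c; print(round(cv2.contourArea(q)/64),np.round(u,1),'tray frame',p@ex,p@ey)
x=cv2.resize(t['img'][160:235,310:420],None,fx=7.2,fy=7.2,interpolation=cv2.INTER_CUBIC)
x=np.clip(x.astype(float)*1.8,0,255).astype(np.uint8);cv2.imwrite('pics/v6.png',x[:,:,::-1])
```

```text
56 [350.2 220.5] tray frame -56.07429972183291 75.11375345167907
50 [388.7 195.3] tray frame 4.562440190779331 -35.31092118193349
133 [336.4 203.9] tray frame -8.86385591348774 108.76932853862067
```

View pics/v6.png

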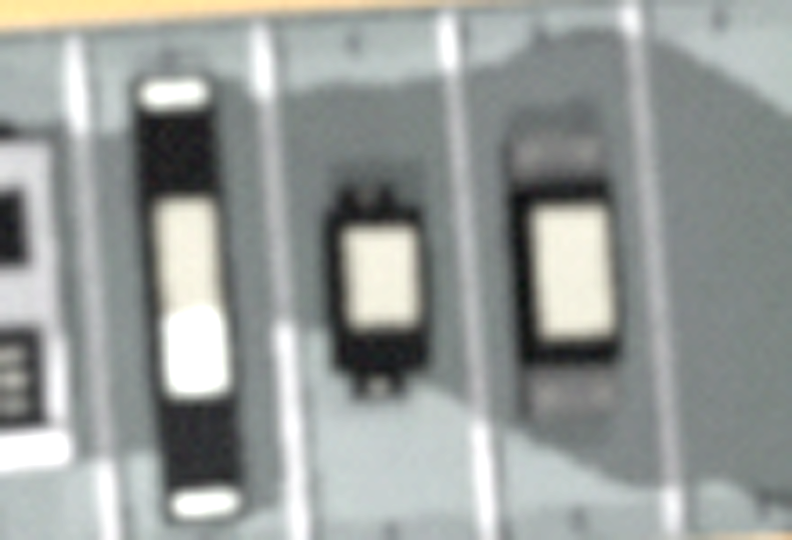

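The enlarged view shows capped ends at (555,135)/(571,413), block ears at (368,185)/(378,395), and slim ends at (173,80)/(205,515).

Run:
```python
from m import *
np.set_printoptions(precision=1,suppress=True)
c=np.array([547.6,-248.5]);a=.086;ex=np.array([np.cos(a),np.sin(a)]);ey=np.array([-ex[1],ex[0]])
t=load('t5')
def f(n,p,z):
    q=plane(t,(np.array(p,float)+.5)/7.2-.5+[310,160],z)[:,:2]-c
    L=np.c_[q@ex,q@ey];print(n,L.mean(0),'len',np.linalg.norm(L[0]-L[-1]),'yaw',np.arctan2(*(L[0]-L[-1])[::-1]))
f('slim',[(173,78),(205,517)],20); f('block',[(368,185),(378,397)],7); f('capped',[(555,133),(571,415)],21)
f('capped lab',[(571,203),(577,340)],31); f('block lab',[(379,224),(384,330)],29); f('slim lab',[(184,200),(197,397)],25)
f('rib23',[(262,30),(305,535)],9); f('rib34',[(447,20),(490,530)],9)
```

```text
slim [  0.1 108.7] len 165.81613160554667 yaw -0.004535310166032344
block [-1.6 36.7] len 80.97972869303507 yaw -0.033638654826907595
capped [ -1.1 -33.7] len 107.00603233046432 yaw -0.027724407123767267
capped lab [ -1.2 -35.5] len 51.54968866266639 yaw -0.04107416565522616
block lab [ 1.8 37.1] len 39.80245719722311 yaw -0.034018838124898115
slim lab [ -0.9 108.9] len 74.0385205312562 yaw -0.011433844490230745
rib23 [ 4.2 70.8] len 192.95593446495766 yaw 0.005846747403447166
rib34 [ 2.2 -0.3] len 195.45418194122257 yaw 0.001722683270097393
```

All three are within about 2 mm of centre. Next is the finned driver.

```bash
python3 jog.py '{"sx": [0, 0, 0, 0, 0], "sy": [0, 0, 0, 0, 0], "sz": [12, 10, 4.5, 0, 0], "wx": [0, 0, 0, 0, 0], "wy": [0, 0, 0, 0, 0], "wz": [0, 0, 0, 0, 0]}'; python3 jog.py '{"sx": [0, 0, 0, 0, 0], "sy": [0, 0, 0, 0, 0], "sz": [0, 0, 0, 0, 0], "wx": [0, 0, 0, 0, 0], "wy": [0, 0, 0, 0, 0], "wz": [0, 0, 0, 0, 0]}' 10;python3 to.py 526.7 134 49 0.13
python3 jog.py '{"sx": [0, 0, 0, 0, 0], "sy": [0, 0, 0, 0, 0], "sz": [-10, -20, -30, -30, -10], "wx": [0, 0, 0, 0, 0], "wy": [0, 0, 0, 0, 0], "wz": [0, 0, 0, 0, 0.044]}' >/dev/null; python3 to.py 556.7 -356 31.2 0.086
```

```text
t: 23.35
ee_pos: [525.8, 134.1, 48.0]
orientation: [3.135, 0.204, -0.002]
ft_force: [-0.5, -0.6, 0.1]
width: 60.1
grasp_force: 0.0
t: 23.77
ee_pos: [526.4, 134.5, 48.8]
orientation: [-3.135, -0.204, -0.001]
ft_force: [0.0, 1.1, 1.0]
width: 37.4
grasp_force: 30.0
turn [-0.0002 -0.0006 -0.0002] shift [ 0.3  0.5 -0.2] pos [526.4 134.5  48.8] F [0.  1.1 1. ] w 37.4 g 30.0 t 23.8
turn [-0.0005 -0.0046  0.0002] shift [-13.3 491.3 121.4] pos [527.7 134.6 152.6] F [ 1.   0.1 -3.8] w 37.3 g 30.0 t 24.2
```

```bash
python3 jog.py '{"sx": [0, -0.8, -0.9, -0.9, -0.9], "sy": [15, 30, 36, 36, 36], "sz": [0, 0, 0, 0, 0], "wx": [0, 0, 0, 0, 0], "wy": [0, 0, 0, 0, 0], "wz": [0, 0, 0, 0, 0]}' >/dev/null
python3 jog.py '{"sx": [-0.9, -0.9, -0.9, -0.9, -0.9], "sy": [36, 36, 36, 36, 36], "sz": [0, 0, 0, 0, 0], "wx": [0, 0, 0, 0, 0], "wy": [0, 0, 0, 0, 0], "wz": [0, 0, 0, 0, 0]}' >/dev/null
python3 jog.py '{"sx": [-0.9, -0.9, -0.9, -0.9, -0.9], "sy": [36, 36, 36, 36, 14], "sz": [0, 0, 0, 10, 20], "wx": [0, 0, 0, 0, 0], "wy": [0, 0, 0, 0, 0], "wz": [0, 0, 0, 0, 0]}' >/dev/null
python3 jog.py '{"sx": [0, 0, 0, 0, 0], "sy": [0, 0, 0, 0, 0], "sz": [30, 30, 15, 0, 0], "wx": [0, 0, 0, 0, 0], "wy": [0, 0, 0, 0, 0], "wz": [0, 0, 0, 0, 0]}' >/dev/null;python3 jog.py '{"sx": [0], "sy": [0], "sz": [0], "wx": [0], "wy": [0], "wz": [0]}' >/dev/null; python3 to.py 556.7 -356 30.8 0.086
```

```text
turn [ 0.0013 -0.0016  0.0005] shift [-0.2 -0.2 14.3] pos [ 556.9 -356.2   45.1] F [-0.5  0.3 -2.5] w 37.8 g 30.0 t 25.9
```

```bash
python3 jog.py '{"sx": [-0.2, 0, 0, 0, 0], "sy": [-0.2, 0, 0, 0, 0], "sz": [5, 4, 2, 1, 0.5], "wx": [0, 0, 0, 0, 0], "wy": [0, 0, 0, 0, 0], "wz": [0, 0, 0, 0, 0]}' >/dev/null;  python3 jog.py '{"sx": [0, 0, 0], "sy": [0, 0, 0], "sz": [0.5, 0, 0], "wx": [0, 0, 0], "wy": [0, 0, 0], "wz": [0, 0, 0]}'; python3 jog.py '{"sx": [0, 0, 0], "sy": [0, 0, 0], "sz": [0.5, 0, 0], "wx": [0, 0, 0], "wy": [0, 0, 0], "wz": [0, 0, 0]}'
```

```text
t: 26.6
ee_pos: [555.7, -355.7, 30.8]
orientation: [3.139, 0.135, 0.0]
ft_force: [-1.3, 2.0, 0.2]
width: 37.7
grasp_force: 30.0
t: 26.85
ee_pos: [555.7, -355.7, 30.8]
orientation: [3.139, 0.135, 0.0]
ft_force: [-2.8, 2.4, 4.5]
width: 37.9
grasp_force: 30.0
```

Contact made, so I release, lift and move the arm back toward the board to see the tray.

```bash
python3 jog.py '{"sx": [0, 0, 0, 0], "sy": [0, 0, 0, 0], "sz": [0, 0, 0, 0], "wx": [0, 0, 0, 0], "wy": [0, 0, 0, 0], "wz": [0, 0, 0, 0]}' 58 >/dev/null; python3 jog.py '{"sx": [0, 0, 0, 0, 0], "sy": [0, 0, 0, 0, 0], "sz": [-5, -20, -35, -35, -35], "wx": [0, 0, 0, 0, 0], "wy": [0, 0, 0, 0, 0], "wz": [0, 0, 0, 0, 0]}' >/dev/null
python3 jog.py '{"sx": [0, 0, 0, 0, 0], "sy": [-20, -38, -38, -38, -38], "sz": [-5, 0, 0, 0, 0], "wx": [0, 0, 0, 0, 0], "wy": [0, 0, 0, 0, 0], "wz": [0, 0, 0, 0, 0]}' >/dev/null
python3 jog.py '{"sx": [0, 0, 0, 0, 0], "sy": [-38, -38, -38, -38, -38], "sz": [0, 0, 0, 0, 0], "wx": [0, 0, 0, 0, 0], "wy": [0, 0, 0, 0, 0], "wz": [0, 0, 0, 0, 0]}' >/dev/null
python3 jog.py '{"sx": [0, 0, 0, 0, 0], "sy": [-38, -20, 0, 0, 0], "sz": [0, 0, 0, 0, 0], "wx": [0, 0, 0, 0, 0], "wy": [0, 0, 0, 0, 0], "wz": [0, 0, 0, 0, 0]}'
python3 -c "
from h import *
a=snap('top','t7')['img'][155:245,315:445];b=snap('side','s7')['img'][140:230,250:380]
f=lambda q:np.clip(cv2.resize(q,(400,277),interpolation=cv2.INTER_CUBIC)*1.5,0,255).astype(np.uint8)
cv2.imwrite('pics/v7.png',cv2.hconcat([f(a),f(b)])[:,:,::-1])"
```

```text
t: 28.85
ee_pos: [519.8, 62.2, 165.2]
orientation: [3.138, 0.135, 0.001]
ft_force: [-0.8, -0.2, -0.9]
width: 58.0
grasp_force: 0.0
```

View pics/v7.png

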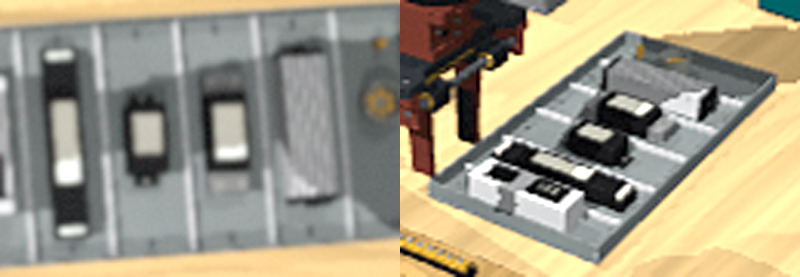

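All four drivers lie flat and centred in bays 1–4 in the order slim, block, capped, finned (left panel x≈65, 147, 224, 307). The gripper is clear, so I hand in.

```bash
python3 -c "
from workcell import ctrl, cam
print(ctrl.close_job())"
```

```text
the job is handed in; nothing more can be done
None
```

I moved all four drivers into the tray in mains-end order (slim, block, capped, finned) and handed the job in at about 29 s; the last picture shows each lying flat and centred in its bay.

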